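# Free the lab shaker from its transport wedge

### The job

The bench shaker is still blocked by its orange transport wedge, jammed tight under the platform: work the wedge out without dragging the shaker along on its slab. Then set the wedge down gently in the blue tray, lying flat on its base with the grip post up, and leave everything else on the bench where it stands.

Things in the scene. Friction and masses are not known exactly. Their poses are not given: they have to be found in the camera images.
- slab: Dark grey slab, 380 x 240 x 12 mm, fixed to the bench, carrying the white bench shaker. Origin: on the bench top, below the middle of the front edge of the shaker's platform. x points into the wedge's slot, y left, z up: the wedge comes out along -x. An aluminium apron lies in front of the slot: x -125 to 0 mm, y -60 to 60, top 30 mm above the bench.
- platform_edge (a point): Upper front edge, in the middle, of the sprung steel platform over the wedge, 84 mm above the bench at the start; axes as slab. The platform reaches 190 mm back from here and 95 mm to each side, with a 12 mm rim. The shaker's white rear panel, its highest part, stands 195 to 225 mm behind this edge and reaches 105 mm above the bench.
- slot_mouth (a point): Point on the shaker: middle of the slot's mouth, 30 mm above the bench, below the platform's front edge; axes as slab. The slot runs 85 mm deep between two grey cheeks 64 mm apart, which stop the wedge's swing at about 0.28 rad either way.
- slot_pads (a point): Point on the shaker inside the slot, 30 mm behind the mouth, 32 mm above the bench: centre of the lower of the two rubber pads (each 30 x 30 mm) between which alone the wedge is clamped; the wedge turns about here. Axes as slab.
- shaker (a joint): How far the shaker has slid on the slab towards -x of slab, m; 0 at the start; being dragged 10 mm either way is a failure. Its feet hold about 26 N along this line and do not give sideways. A straight pull on the wedge takes 50 to 80 N at first, so it drags the shaker along instead of freeing the wedge; steady pulls under 20 N only creep.
- platform (a joint): How far the sprung steel platform has sunk, in m: 0 with the wedge fully in, about 0.004 just before the wedge comes free, 0.009 when the wedge is out and the platform rests on its stop. A spring presses it down on the wedge with some 40 N, about 25 N by the end.
- wedge: Orange wedge, about 0.22 kg, 180 x 46 mm, 22 mm high at the thick end; over the last 95 mm its top slopes by 5 degrees down to 14 mm at the tip. A round grip post, 26 mm diameter, rises to 72 mm above the underside. Origin: on the underside, on the post's axis, 20 mm from the thick end; x points to the tip, z up. At the start x is along slab's x, the underside 32 mm above the bench.
- wedge_post (a point): Where to grip the post from above: on its axis, 48 mm above the underside, 26 mm above the wedge's top; axes as wedge. Swinging the post sideways (15 to 25 N) turns the wedge on the pads, 125 mm ahead; while it turns it also gives towards -x: 3 to 4 mm of pull per swing of 40 to 60 mm mostly takes under 20 N. The round post can turn in the grip.
- wedge_tip (a point): Middle of the lower edge of the wedge's thin tip, 160 mm from wedge's origin; axes as wedge. At the start 61 to 65 mm inside the slot mouth; the wedge is free once the tip is within 15 mm of the mouth.
- wedge_mid (a point): Point on the wedge's underside midway along its length, 70 mm from wedge's origin towards the tip.
- tray: Blue open tray, fixed, 250 x 140 mm outside, 28 mm high, walls and floor 5 mm thick; long side along its x. Origin: centre of its underside, on the bench. On either side of the shaker.
- tube_rack: White rack of capped blood tubes, 210 x 75 x 95 mm, loose; origin at the centre of its underside. Bystander, on the other side of the shaker from the tray.
- tip_box: Yellow box of pipette tips, 120 x 85 x 62 mm, loose; origin at the centre of its underside. Bystander.
- reagent_bottle: Amber bottle with blue cap, 66 mm diameter, 140 mm tall, loose; origin at the centre of its underside. Bystander.
- beaker: White open beaker, 80 mm diameter, 90 mm tall, loose; origin at the centre of its underside. Bystander.
- well_plate: White well plate with pale blue wells, 127 x 85 x 14 mm, loose; origin at the centre of its underside. Bystander, flat in front of the shaker a little to the right.
- calculator: Black pocket calculator, 140 x 75 x 14 mm, loose; origin at the centre of its underside. Bystander.
Mind the look-alikes: they are no part of the job. What is shaped like the wedge but pink is not meant.

How it is judged (in metres and radians):
On the way:
1. the wedge is out of the slot and the platform has sunk onto its stop (value of joint platform above 0.007 m), for 0.2 s.
At the end, for the whole second after the job is handed in: The platform has sunk more than 7 mm onto its stop; the shaker is within 10 mm of where it stood on its slab; the wedge lies at rest in the tray, its underside on the tray floor (origin less than 10 mm above the tray's underside), upright within 0.1 rad, its middle within 60 mm of the tray's centre (value of joint platform above 0.007 m and value of joint shaker between -0.01 and 0.01 m and z of wedge in the frame of tray below 0.01 m and horizontal distance between wedge_mid and tray below 0.06 m and angle between wedge's own z axis and vertical below 0.1 rad and linear speed of wedge below 0.02 m/s); the robot touches nothing.
It fails at once if the shaker is dragged 10 mm or more along its slab (value of joint shaker above 0.01 m or value of joint shaker below -0.01 m).
It fails at once if the wedge is dropped into the tray (faster than 0.8 m/s just above the tray: a fall of over 30 mm) (linear speed of wedge above 0.8 m/s and horizontal distance between wedge_mid and tray below 0.12 m and height (world z) of wedge below 0.06 m).
It fails at once if a bystander (tube rack, tip box, bottle, beaker, well plate or calculator) is shifted by more than 20 mm (distance of any of tube_rack, tip_box, reagent_bottle, beaker, well_plate, calculator from where it was at the start of the episode above 0.02 m).
It also fails if it takes over 72 s, if anything falls off the work surface, if the arm or the gripper's body presses on something with over 40 N, if the wrist force passes 120 N, or if a joint passes its speed limit or range.

### The arm

A 6-joint arm with a two-finger parallel gripper is mounted at the origin on the work surface. World frame = base frame: x ahead of the robot, y to its left, z up, the work surface at z = 0. Lengths are in mm, angles in degrees, forces in N, time in s.
With the tool pointing down it reaches from about 300 to 850 mm from the base axis. Payload 4.2 kg.
Tool frame: the origin (TCP) lies at the very end of the fingers, on their centre line; the grasp point (between the pads) lies 19 mm behind it; z points along the fingers, y is the direction in which the jaws open and shut (so a half turn about z gives the same grasp; the last joint's range is limited). The gripper opens to 91 mm and grips with 3 to 60 N. Pads are 32 mm wide; open, the fingers measure 118 mm over their backs; the gripper's body (76 mm by 178 mm) begins 60 mm behind the grasp point.
Start: joints at [-67.036, 18.312, 89.639, -0, 72.044, -1.146], TCP at [234.887, -524.854, 213.976] pointing down, gripper open.
Joint ranges: [-177.97, 177.97], [-48.28, 115.42], [12.27, 149.76], [-77.06, 257.06], [2.81, 150.46], [-146.56, 146.56]. Speed limits (degrees/s): [147.25, 147.25, 180, 180, 180, 180].

### API

Orientations are given as [roll, pitch, yaw] about the fixed x, y, z axes, in that order (R = Rz(yaw) Ry(pitch) Rx(roll)).
In Python, from workcell import telemetry, grab_frame, job gives the robot as it stands.
- The arm moves only by the tool drive_tool, never from a script. Its argument "moves" is a list of rows, each an object of numbers: "claw": the closure, from -1 (fully open) to 1 (shut); "dx", "dy", "dz": the shift along the tool's x, y, z in units of 20 mm (1.0 is 20 mm); "yaw": the turn about the tool's z in units of 0.15 rad (1.0 is 0.15 rad). In form: [{"claw": .., "dx": .., "dy": .., "dz": .., "yaw": ..}, ...]. A call has 1 to 5 rows; each row shifts and turns the pose as measured when the row begins, along the tool's axes as they then stand; what a row does not reach is not made up. A row lasts 1/8 s, in which the tool goes at most 62.5 mm and 10.7 degrees, less where a joint would pass 70% of its speed; a pose out of reach is approached as far as the arm can. A call with a number of a shift or a turn outside -1 to 1 is refused whole. A call with a gripper value outside its range is refused whole. The fingers move at their own pace and stop on an object; "grip_force" is the grip in N (left out, the last holds). Time passes only in rows, so rows that do not move let the fingers close. It gives the time, the measured TCP pose, the force and the opening at its end, in the units of the state.
- telemetry.state(): the state, without advancing time (a new reading comes with each control period).
- grab_frame(name): name is "scene" or "top" or "wrist"; returns a dict with "color" (480x640x3 uint8, blue, green, red), "vertical_fov" (degrees; the focal length in pixels is half the picture's height over the tangent of half this angle, whatever the lens; pixels are square), "cx", "cy" (the principal point, pixels), "pose" (4x4, takes a point from camera to world coordinates). Camera axes: x right, y down, z forward; pixel columns grow to the right and rows downward; lengths in mm; the calibration is good to about 2 mm. The wrist camera is an equidistant fisheye: a pixel r from the principal point sees the ray r / f radians off the axis. A picture is of the moment at which its call begins. There is no depth.
- job.job_done(): hands the job in, once; it reports no verdict.
The state is a dict: "time_s": time; "qpos": joint angles; "qvel": joint speeds; "effort": joint torques, N m; "ee_pos": TCP position; "ee_rot": TCP orientation; "force": force on the tool from outside, world axes, zero at the start; "torque": the same for the moment, N m; "gripper_width": finger opening in mm.
Only numpy, scipy, OpenCV 4.12 (cv2) and the standard library are available. Lean on these libraries where they do the work, as an engineer would, in place of code of your own. Each camera call takes 0.05 s, during which the arm holds its last target.

## Working session

There is one attempt and no reset: what is moved stays moved. The work goes in short steps, Python scripts to look and compute and a tool call to move; the robot and the scene stay as the last step left them, time stands still between calls to the robot, and variables do not carry over. Pictures are saved under pics/ and viewed, and the job is handed in when it is done.

Besides the shell and the picture viewer there is one more tool, called after "Call:" as a command line: name --argument value ..., lists and objects as JSON in quotes. drive_tool: Moves the arm, as the interface text tells. Its arguments: {"type":"object","properties":{"moves":{"type":"array"},"grip_force":{"type":"number"}},"required":["moves"]}

```bash
ls; mkdir -p pics
python3 - <<'E'
from workcell import telemetry, grab_frame
import cv2
print(telemetry.state())
for n in("scene","top","wrist"):
    f=grab_frame(n); cv2.imwrite(f"pics/{n}0.png",f["color"]); print(n,f["vertical_fov"],f["cx"],f["cy"],f["pose"])
E
```

```text
pics
{'time_s': 0.0, 'qpos': array([-6.70343451e+01,  1.83508249e+01,  8.97062105e+01, -2.65748650e-03,
        7.20442649e+01, -1.14588557e+00]), 'qvel': array([-0.00219435,  0.08544741, -0.04587431,  0.09902948, -0.061496  ,
        0.0657934 ]), 'effort': array([-7.34057394e-04, -4.12467849e+01, -2.31972921e+01,  7.27183535e-02,
        4.57396545e-02, -1.42451440e-04]), 'ee_pos': array([ 234.6847189 , -524.36962934,  213.1297955 ]), 'ee_rot': array([-1.79898669e+02,  5.00279005e-04,  2.41123624e+01]), 'force': array([0.64295173, 0.40168954, 0.08311799]), 'torque': array([ 0.01423614, -0.01527626, -0.01018985]), 'gripper_width': 91.31683119116792}
scene 54.409686252975945 321.87725183541005 233.82891490274653 [[-3.86764187e-02  6.63150144e-01 -7.47486469e-01  1.32648791e+03]
 [ 9.99232514e-01  3.03130822e-02 -2.48092922e-02  3.81210067e+01]
 [ 6.20633306e-03 -7.47872317e-01 -6.63813587e-01  8.43450356e+02]
 [ 0.00000000e+00  0.00000000e+00  0.00000000e+00  1.00000000e+00]]
top 45.677585151496544 314.71829698123975 235.81362480906148 [[-1.02801691e-02 -9.93309441e-01  1.15024658e-01  3.52532916e+02]
 [-9.99947139e-01  1.02344430e-02 -9.88107993e-04  1.56876510e+01]
 [-1.95716313e-04 -1.15028736e-01 -9.93362145e-01  1.49709860e+03]
 [ 0.00000000e+00  0.00000000e+00  0.00000000e+00  1.00000000e+00]]
wrist 65.70646984690485 323.3628091596403 240.28514312307144 [[ 4.07917608e-01 -8.82841881e-01 -2.32794842e-01  2.98988526e+02]
 [-9.13018395e-01 -3.94657558e-01 -1.03164052e-01 -4.95096404e+02]
 [-7.96698394e-04  2.54628406e-01 -9.67038645e-01  3.83465719e+02]
 [ 0.00000000e+00  0.00000000e+00  0.00000000e+00  1.00000000e+00]]
```

View pics/scene0.png

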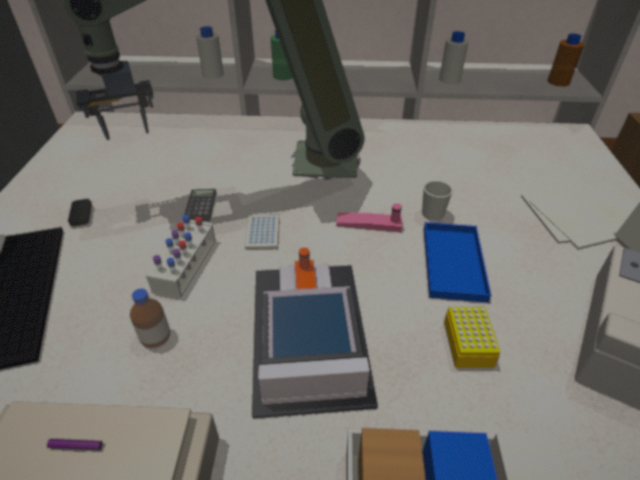

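View pics/top0.png

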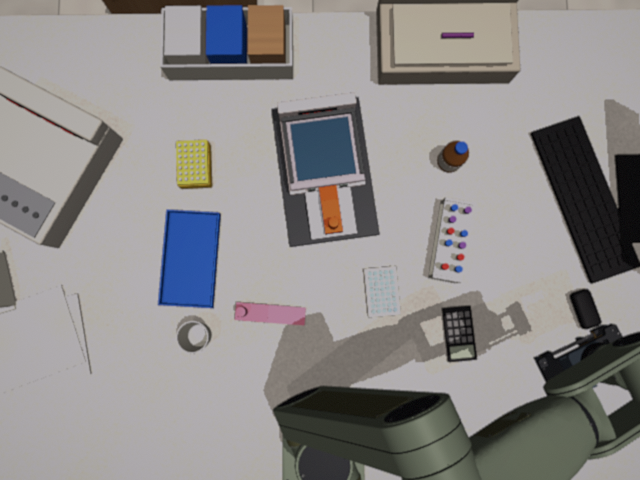

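View pics/wrist0.png

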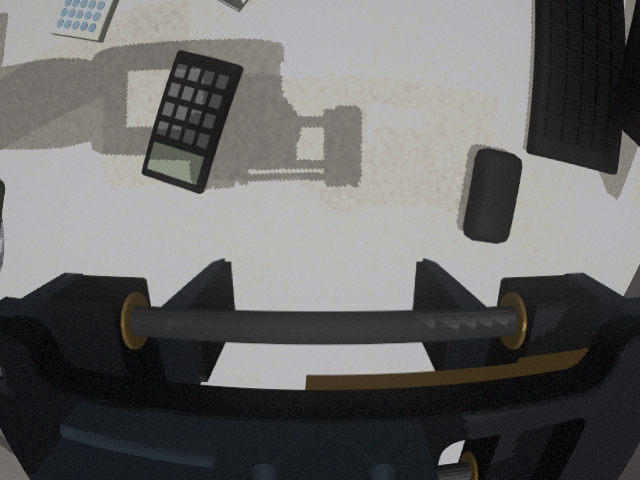

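```bash
cat > h.py <<'E'
import numpy as np, cv2
from workcell import telemetry, grab_frame, job
def ray(f,u,v):
    h=480/2/np.tan(np.radians(f["vertical_fov"])/2)
    d=np.array([(u-f["cx"])/h,(v-f["cy"])/h,1.]); P=f["pose"]
    return P[:3,3],P[:3,:3]@d
def onz(f,u,v,z):
    o,d=ray(f,u,v); return o+d*(z-o[2])/d[2]
def two(f1,p1,f2,p2):
    o1,d1=ray(f1,*p1);o2,d2=ray(f2,*p2)
    s=np.linalg.lstsq(np.c_[d1,-d2],o2-o1,rcond=None)[0]
    a=o1+s[0]*d1;b=o2+s[1]*d2
    return (a+b)/2,np.linalg.norm(a-b)
def mask(im,lo,hi):
    return cv2.inRange(cv2.cvtColor(im,cv2.COLOR_BGR2HSV),lo,hi)
def big(m):
    c,_=cv2.findContours(m,cv2.RETR_EXTERNAL,cv2.CHAIN_APPROX_NONE); return max(c,key=cv2.contourArea)
np.set_printoptions(precision=1,suppress=True)
E
python3 - <<'E'
from h import *
t=grab_frame("top");s=grab_frame("scene")
cv2.imwrite("pics/topz.png",cv2.resize(t["color"][85:255,255:395],None,fx=4,fy=4,interpolation=cv2.INTER_CUBIC)[:600])
cv2.imwrite("pics/topz2.png",cv2.resize(t["color"][170:250,280:385],None,fx=7,fy=7,interpolation=cv2.INTER_CUBIC))
cv2.imwrite("pics/scz.png",cv2.resize(s["color"][225:415,245:385],None,fx=4,fy=4,interpolation=cv2.INTER_CUBIC)[:600])
# tray
m=mask(t["color"],(105,120,60),(125,255,255)); 
n,l,st,c=cv2.connectedComponentsWithStats(m)
for i in range(1,n):
    if st[i,4]>300:
        k=big((l==i).astype(np.uint8)*255); r=cv2.minAreaRect(k); B=cv2.boxPoints(r)
        W=np.array([onz(t,*p,28) for p in B]);print(st[i],W[:,:2].round(),'len',np.linalg.norm(W[0]-W[1]),np.linalg.norm(W[1]-W[2]),'ctr',W.mean(0))
# orange
for f in(t,s):
    m=mask(f["color"],(5,150,120),(16,255,255)); m[:90]=0;m[:,:250]=0;m[:,400:]=0
    if f is s: m[320:]=0
    k=big(m);print(cv2.boundingRect(k),cv2.minAreaRect(k))
E
```

```text
[ 206    5   38   52 1894] [[1158.  304.]
 [1157.  203.]
 [1012.  202.]
 [1013.  302.]] len 100.75581506627407 145.1194716644597 ctr [1085.3  252.8   28. ]
[ 159  210   61   98 5132] [[351. 417.]
 [599. 403.]
 [586. 261.]
 [339. 278.]] len 247.88791448048897 141.95650291428643 ctr [468.6 339.9  28. ]
(319, 185, 23, 49) ((330.2799987792969, 208.95999145507812), (46.66904830932617, 16.687721252441406), 81.8698959350586)
(296, 261, 20, 28) ((305.07110595703125, 274.49493408203125), (26.218914031982422, 18.59547996520996), 85.91438293457031)
```

View pics/topz.png

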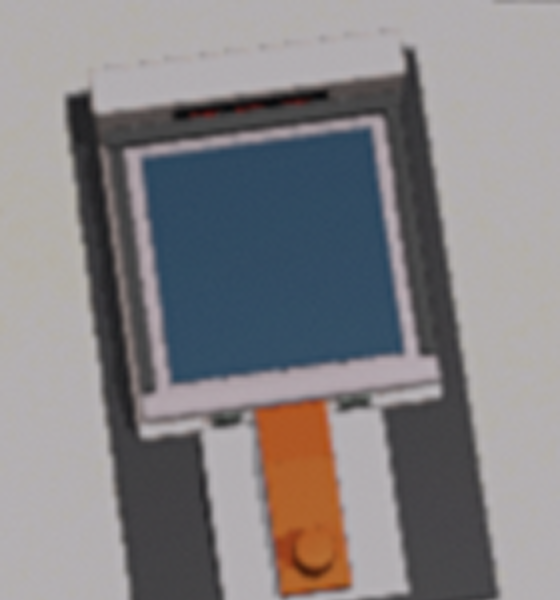

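View pics/topz2.png

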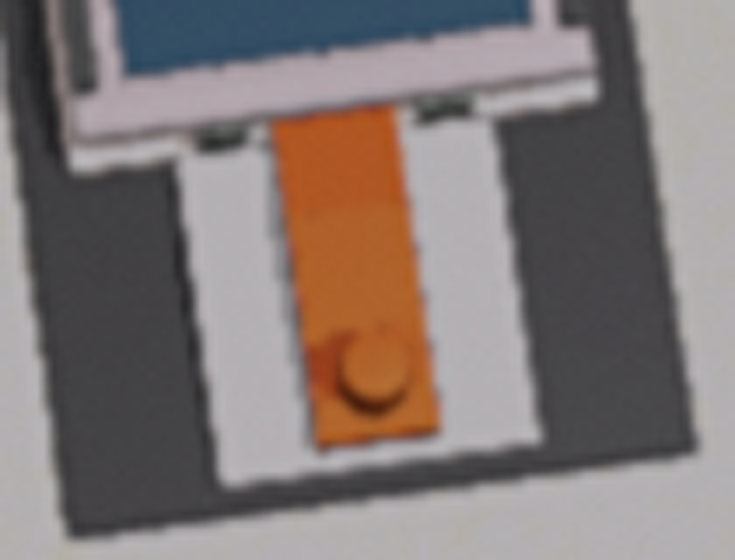

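View pics/scz.png

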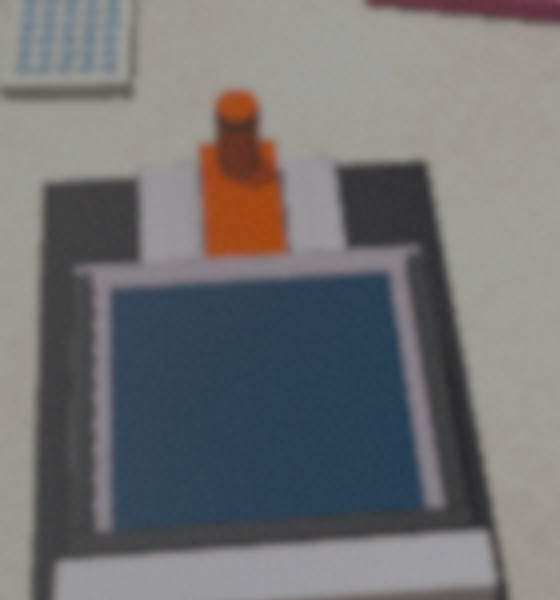

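Run:
```python
from h import *
t=grab_frame("top");s=grab_frame("scene")
p=lambda u,v:(280+(u+.5)/7-.5,170+(v+.5)/7-.5)
print(onz(t,*p(373,371),104),onz(s,245+(237+.5)/4-.5,225+(107.5)/4-.5,104))
print(two(t,p(373,371),s,(245+(237+.5)/4-.5,225+(107.5)/4-.5)))
a=onz(t,*p(70,537),12);b=onz(t,*p(697,452),12);print("slab front",a,b,np.linalg.norm(a-b))
d=(a-b);print("yaw",np.degrees(np.arctan2(-d[0],d[1])))
e=onz(t,*p(628,0),12);d=e-b;print("yaw side",np.degrees(np.arctan2(d[1],d[0])))
e1=onz(t,*p(275,135),53);e2=onz(t,*p(318,448),54)
f1=onz(t,*p(395,106),53);f2=onz(t,*p(438,430),54)
for x,y in((e1,e2),(f1,f2)):
  d=x-y;print("wedge side yaw",x,y,np.degrees(np.arctan2(d[1],d[0])))
print("thick end", (e2+f2)/2, np.linalg.norm(e2-f2))
a=onz(t,*p(75,138),84);b=onz(t,*p(598,73),84);d=a-b
print("platform front",a,b,(a+b)/2,np.linalg.norm(d),np.degrees(np.arctan2(-d[0],d[1])))
# well plate & others rough
for nm,u,v,z in [("wp",365,266,14),("wp2",396,264,14),("wp3",401,314,14),("wp4",370,318,14),("pinkpost",240,310,60),("beaker",193,333,90),("rack",432,280,95),("rack",441,200,95),("rack",472,205,95),("rack",460,283,95)]:
  print(nm,onz(t,u,v,z))
```

```text
[546.3 -30.8 104. ] [556.1 -28.3 104. ]
(array([547.4, -30.1,  95.6]), np.float64(1.9904690272864864))
slab front [497.6  80.3  12. ] [ 527.2 -154.9   12. ] 237.0756844683617
yaw 7.170105743134015
yaw side 7.300896714458391
wedge side yaw [641.4   2.3  53. ] [525.1 -12.   54. ] 7.045197827587897
wedge side yaw [651.8 -42.   53. ] [531.3 -55.9  54. ] 6.571934612646517
thick end [528.2 -33.9  54. ] 44.25443210386812
platform front [634.8  74.6  84. ] [ 656.7 -114.1   84. ] [645.8 -19.7  84. ] 190.02938155572528 6.6119336141519
wp [ 443.8 -115.9   14. ]
wp2 [ 448.2 -196.8   14. ]
wp3 [ 319.  -206.2   14. ]
wp4 [ 309.6 -126.    14. ]
pinkpost [334.1 203.   60. ]
beaker [280.  313.4  90. ]
rack [ 402.7 -272.5   95. ]
rack [ 601.6 -301.7   95. ]
rack [ 588.2 -378.5   95. ]
rack [ 394.7 -340.9   95. ]
```

Call:
drive_tool --moves '[{"claw": -1,"dx": 0.5,"dy": -1,"dz": 0,"yaw": 1},{"claw": -1,"dx": 0.7,"dy": -1,"dz": 0,"yaw": 1},{"claw": -1,"dx": 0.8,"dy": -1,"dz": 0,"yaw": 0},{"claw": -1,"dx": 0.8,"dy": -1,"dz": 0,"yaw": 0},{"claw": -1,"dx": 0.8,"dy": -1,"dz": 0,"yaw": 0}]' --grip_force 50

```text
time_s: 0.98
ee_pos: [285.5, -412.7, 213.3]
ee_rot: [-180.0, 0.0, 6.1]
force: [0.3, 0.2, 0.3]
gripper_width: 91.2
```

Call:
drive_tool --moves '[{"claw": -1,"dx": 0.8,"dy": -1,"dz": 0,"yaw": 0},{"claw": -1,"dx": 0.8,"dy": -1,"dz": 0,"yaw": 0},{"claw": -1,"dx": 0.8,"dy": -1,"dz": 0,"yaw": 0},{"claw": -1,"dx": 0.8,"dy": -1,"dz": 0,"yaw": 0},{"claw": -1,"dx": 0.8,"dy": -1,"dz": 0,"yaw": 0}]'

```text
time_s: 1.6
ee_pos: [356.3, -300.9, 213.7]
ee_rot: [180.0, -0.0, 6.1]
force: [-0.5, -0.4, 0.2]
gripper_width: 91.1
```

Call:
drive_tool --moves '[{"claw": -1,"dx": 0.8,"dy": -1,"dz": 0,"yaw": 0},{"claw": -1,"dx": 0.8,"dy": -1,"dz": 0,"yaw": 0},{"claw": -1,"dx": 0.8,"dy": -1,"dz": 0,"yaw": 0},{"claw": -1,"dx": 0.8,"dy": -1,"dz": 0,"yaw": 0},{"claw": -1,"dx": 0.8,"dy": -1,"dz": 0,"yaw": 0}]'

```text
time_s: 2.22
ee_pos: [427.2, -189.2, 214.2]
ee_rot: [179.9, -0.1, 6.1]
force: [-0.3, -0.2, -0.3]
gripper_width: 91.1
```

Call:
drive_tool --moves '[{"claw": -1,"dx": 0.8,"dy": -1,"dz": 0,"yaw": 0},{"claw": -1,"dx": 0.8,"dy": -1,"dz": 0,"yaw": 0},{"claw": -1,"dx": 0.8,"dy": -1,"dz": 0.4,"yaw": -0.1},{"claw": -1,"dx": 0.8,"dy": -1,"dz": 0.5,"yaw": 0},{"claw": -1,"dx": 0.8,"dy": -1,"dz": 0.6,"yaw": 0}]'

```text
time_s: 2.85
ee_pos: [498.4, -77.2, 184.9]
ee_rot: [179.8, -0.3, 7.0]
force: [0.1, -0.5, -0.1]
gripper_width: 90.9
```

Call:
drive_tool --moves '[{"claw": -1,"dx": 0.8,"dy": -1,"dz": 0.4,"yaw": 0},{"claw": -1,"dx": 0.7,"dy": -0.8,"dz": 0.4,"yaw": 0},{"claw": -1,"dx": 0,"dy": 0,"dz": 0,"yaw": 0}]'

```text
time_s: 3.22
ee_pos: [524.7, -35.2, 167.6]
ee_rot: [179.8, -0.2, 7.2]
force: [-0.3, 0.5, -0.1]
gripper_width: 91.1
```

Run:
```python
from h import *
f=grab_frame("wrist"); cv2.imwrite("pics/w1.png",f["color"]);t=grab_frame("scene"); cv2.imwrite("pics/s1.png",cv2.resize(t["color"][130:350,180:470],None,fx=2.7,fy=2.7))
s=telemetry.state();print(s["ee_pos"],s["ee_rot"],s["force"],s["time_s"])
```

```text
[524.3 -36.3 168.3] [179.8  -0.3   7.1] [-0.3 -0.1  0.2] 3.325
```

View pics/w1.png

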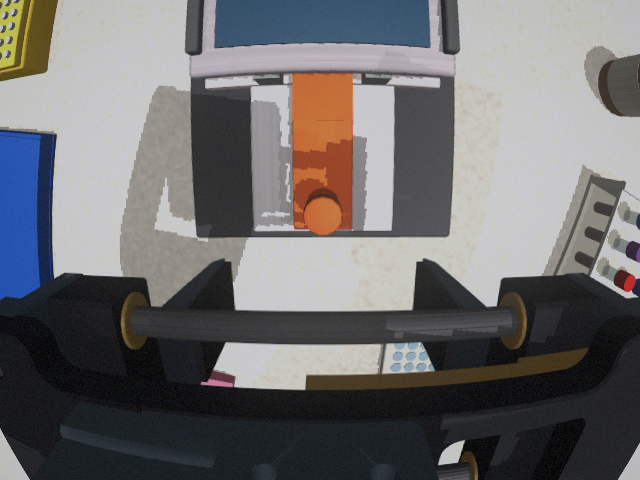

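View pics/s1.png

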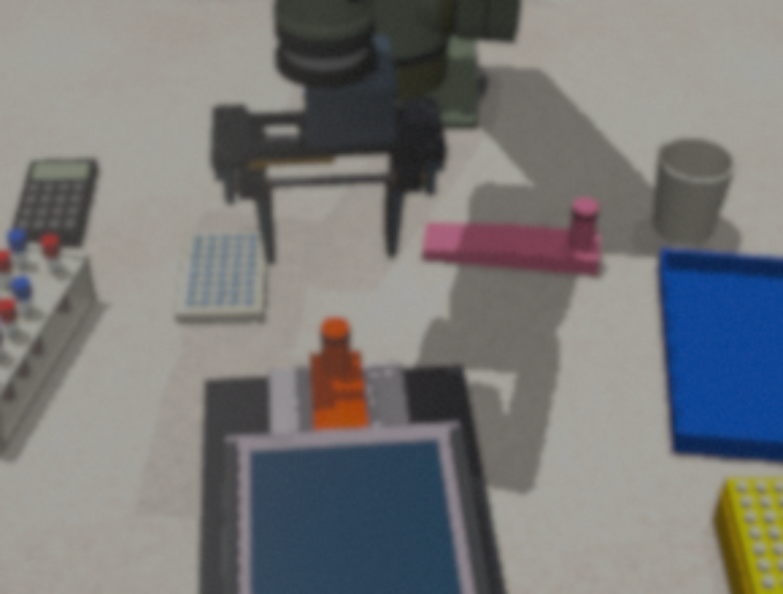

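Wrist view shows the orange post's top at pixel (323,215), well centred between the fingers; the wedge runs straight up the image. I'll measure it with the fisheye model.

```bash
cat >> h.py <<'E'
def fish(f,u,v,z):
    h=240/np.tan(np.radians(f["vertical_fov"])/2)
    a=np.array([u-f["cx"],v-f["cy"]]);r=np.linalg.norm(a);th=r/h
    d=np.r_[np.sin(th)*a/r,np.cos(th)];P=f["pose"];d=P[:3,:3]@d;o=P[:3,3]
    return o+d*(z-o[2])/d[2]
E
python3 - <<'E'
from h import *
f=grab_frame("wrist")
print("post",fish(f,323,215,104))
for nm,u,v,z in [("endL",294,231,54),("endR",353,231,54),("wL",293,75,53),("wR",352,75,53),("platL",190,73,84),("platR",456,73,84),("slabL",197,236,12),("slabR",450,236,12)]: print(nm,fish(f,u,v,z))
E
```

```text
post [549.9 -32.8 104. ]
endL [525.2 -13.   54. ]
endR [530.8 -59.1  54. ]
wL [646.1   1.9  53. ]
wR [651.6 -42.6  53. ]
platL [637.6  72.4  84. ]
platR [ 660.7 -113.9   84. ]
slabL [499.5  80.2  12. ]
slabR [ 528.4 -156.5   12. ]
```

Call:
drive_tool --moves '[{"claw": -1,"dx": 0.6,"dy": 0,"dz": 0.7,"yaw": 0},{"claw": -1,"dx": 0.6,"dy": 0,"dz": 0.7,"yaw": 0},{"claw": -1,"dx": 0,"dy": 0,"dz": 0.5,"yaw": 0}]'

```text
time_s: 3.75
ee_pos: [550.4, -35.3, 129.5]
ee_rot: [179.7, -0.5, 6.9]
force: [-1.2, -0.3, 0.7]
gripper_width: 91.3
```

Call:
drive_tool --moves '[{"claw": -1,"dx": -0.05,"dy": -0.12,"dz": 0.8,"yaw": 0},{"claw": -1,"dx": 0,"dy": 0,"dz": 0.8,"yaw": 0},{"claw": -1,"dx": 0,"dy": 0,"dz": 0.8,"yaw": 0},{"claw": -1,"dx": 0,"dy": 0,"dz": 0.6,"yaw": 0},{"claw": -1,"dx": 0,"dy": 0,"dz": 0,"yaw": 0}]'

```text
time_s: 4.38
ee_pos: [547.4, -33.7, 63.1]
ee_rot: [179.8, -0.1, 6.9]
force: [0.2, -0.4, -1.4]
gripper_width: 91.2
```

Run:
```python
from h import *
f=grab_frame("wrist"); cv2.imwrite("pics/w2.png",f["color"])
```

```text
(no output)
```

View pics/w2.png

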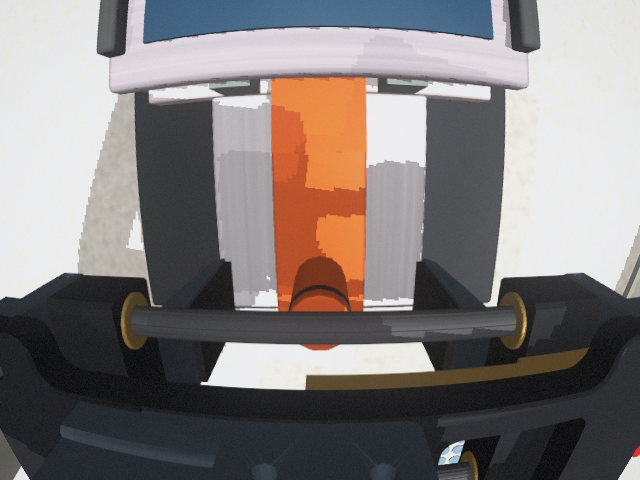

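The post at about (320,305) sits between both finger pads, centred. Closing.

Call:
drive_tool --moves '[{"claw": 1,"dx": 0,"dy": 0,"dz": 0,"yaw": 0},{"claw": 1,"dx": 0,"dy": 0,"dz": 0,"yaw": 0},{"claw": 1,"dx": 0,"dy": 0,"dz": 0,"yaw": 0},{"claw": 1,"dx": 0,"dy": 0,"dz": 0,"yaw": 0},{"claw": 1,"dx": 0,"dy": 0,"dz": 0,"yaw": 0}]' --grip_force 50

```text
time_s: 5.05
ee_pos: [549.4, -33.9, 65.7]
ee_rot: [179.8, -0.4, 6.9]
force: [-0.5, -0.4, 0.5]
gripper_width: 44.2
```

Call:
drive_tool --moves '[{"claw": 1,"dx": 0,"dy": 0,"dz": 0,"yaw": 0},{"claw": 1,"dx": 0,"dy": 0,"dz": 0,"yaw": 0},{"claw": 1,"dx": 0,"dy": 0,"dz": 0,"yaw": 0}]'

```text
time_s: 5.42
ee_pos: [549.1, -32.8, 65.7]
ee_rot: [179.9, -0.3, 6.8]
force: [0.0, 0.6, 0.2]
gripper_width: 25.4
```

Call:
drive_tool --moves '[{"claw": 1,"dx": -0.02,"dy": -0.5,"dz": 0,"yaw": 0.5},{"claw": 1,"dx": -0.04,"dy": -0.5,"dz": 0,"yaw": 0.5}]'

```text
time_s: 5.68
ee_pos: [547.3, -15.1, 65.6]
ee_rot: [179.7, -0.5, -1.8]
force: [1.1, -0.9, -1.5]
gripper_width: 25.3
```

Call:
drive_tool --moves '[{"claw": 1,"dx": -0.05,"dy": -0.5,"dz": 0,"yaw": 0.5}]'

```text
time_s: 5.8
ee_pos: [547.0, -5.7, 65.5]
ee_rot: [179.6, -0.6, -6.1]
force: [1.9, -0.8, -1.5]
gripper_width: 25.2
```

```bash
cat > st.py <<'E'
from h import *
s=telemetry.state();p=s["ee_pos"];y=np.radians(s["ee_rot"][2])
d=np.array([673.2,-17.6])-p[:2]
h=np.radians(7);F=s["force"]
print("t%.2f"%s["time_s"],"R %.1f bearing %.1f yaw %.1f"%(np.hypot(*d),np.degrees(np.arctan2(d[1],d[0])),np.degrees(y)),"pos",p,"F slab x %.1f y %.1f z %.1f"%(F[0]*np.cos(h)+F[1]*np.sin(h),-F[0]*np.sin(h)+F[1]*np.cos(h),F[2]),s["torque"],s["gripper_width"])
E
python3 - <<'E'
from st import *
f=grab_frame("wrist"); cv2.imwrite("pics/w3.png",f["color"])
E
```

```text
t5.80 R 126.8 bearing -5.4 yaw -6.1 pos [547.   -5.7  65.5] F slab x 1.8 y -1.1 z -1.5 [-0.1 -0.   0.5] 25.189808833520967
```

View pics/w3.png

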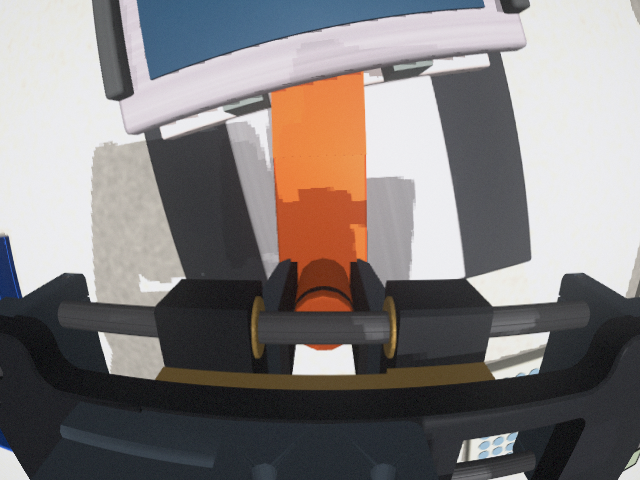

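Call:
drive_tool --moves '[{"claw": 1,"dx": -0.03,"dy": 0.5,"dz": 0,"yaw": -0.5},{"claw": 1,"dx": -0.04,"dy": 0.5,"dz": 0,"yaw": -0.5},{"claw": 1,"dx": -0.04,"dy": 0.5,"dz": 0,"yaw": -0.5}]'

```text
time_s: 6.22
ee_pos: [547.8, -32.7, 65.5]
ee_rot: [179.7, -1.0, 7.1]
force: [3.2, 2.6, -2.8]
gripper_width: 25.4
```

```bash
python3 st.py
```

```text
t6.22 R 126.3 bearing 6.9 yaw 7.1 pos [547.8 -32.7  65.5] F slab x 3.5 y 2.2 z -2.8 [ 0.8 -0.1 -0.3] 25.449250657236156
```

Call:
drive_tool --moves '[{"claw": 1,"dx": -0.04,"dy": 0.5,"dz": 0,"yaw": -0.5},{"claw": 1,"dx": -0.04,"dy": 0.5,"dz": 0,"yaw": -0.5}]'

```text
time_s: 6.48
ee_pos: [550.8, -52.1, 65.2]
ee_rot: [179.7, -1.1, 15.8]
force: [3.4, 2.7, -1.1]
gripper_width: 25.2
```

```bash
python3 st.py
```

```text
t6.47 R 127.2 bearing 15.7 yaw 15.8 pos [550.8 -52.1  65.2] F slab x 3.7 y 2.3 z -1.1 [ 0.9 -0.  -0.3] 25.15523675092444
```

Call:
drive_tool --moves '[{"claw": 1,"dx": -0.06,"dy": 0.3,"dz": 0,"yaw": -0.3},{"claw": 1,"dx": -0.06,"dy": -0.5,"dz": 0,"yaw": 0.5},{"claw": 1,"dx": -0.08,"dy": -0.5,"dz": 0,"yaw": 0.5},{"claw": 1,"dx": -0.08,"dy": -0.5,"dz": 0,"yaw": 0.5}]'

```text
time_s: 6.98
ee_pos: [545.9, -32.4, 64.9]
ee_rot: [179.8, -1.8, 5.4]
force: [4.8, -0.4, -2.8]
gripper_width: 25.3
```

```bash
python3 st.py
```

```text
t6.97 R 128.1 bearing 6.6 yaw 5.4 pos [545.9 -32.4  64.9] F slab x 4.7 y -0.9 z -2.8 [-0.  -0.1  0.4] 25.333493191372366
```

Call:
drive_tool --moves '[{"claw": 1,"dx": -0.1,"dy": -0.5,"dz": 0,"yaw": 0.5},{"claw": 1,"dx": -0.1,"dy": -0.5,"dz": 0,"yaw": 0.5}]'

```text
time_s: 7.22
ee_pos: [543.9, -14.1, 64.7]
ee_rot: [179.8, -2.1, -3.2]
force: [4.1, -1.7, -3.0]
gripper_width: 25.1
```

```bash
python3 st.py
```

```text
t7.22 R 129.3 bearing -1.5 yaw -3.2 pos [543.9 -14.1  64.7] F slab x 3.9 y -2.2 z -3.0 [-0.6  0.   0.2] 25.097095947700474
```

Call:
drive_tool --moves '[{"claw": 1,"dx": -0.12,"dy": -0.5,"dz": 0,"yaw": 0.4},{"claw": 1,"dx": -0.15,"dy": 0.9,"dz": 0,"yaw": -0.8},{"claw": 1,"dx": -0.15,"dy": 0.9,"dz": 0,"yaw": -0.9}]'

```text
time_s: 7.6
ee_pos: [544.3, -38.9, 65.4]
ee_rot: [179.3, -3.2, 8.5]
force: [11.1, 5.3, -8.0]
gripper_width: 25.3
```

```bash
python3 st.py
```

```text
t7.60 R 130.6 bearing 9.4 yaw 8.5 pos [544.3 -38.9  65.4] F slab x 11.6 y 3.9 z -8.0 [ 1.5 -1.  -0. ] 25.303317365965306
```

Call:
drive_tool --moves '[{"claw": 1,"dx": 0.15,"dy": 0,"dz": 0,"yaw": 0}]'

```text
time_s: 7.72
ee_pos: [544.2, -39.6, 65.0]
ee_rot: [179.3, -2.8, 8.6]
force: [-13.3, -5.9, 10.1]
gripper_width: 25.0
```

```bash
python3 st.py
```

```text
t7.72 R 130.9 bearing 9.7 yaw 8.6 pos [544.2 -39.6  65. ] F slab x -14.0 y -4.2 z 10.1 [-0.7  2.5 -0. ] 24.95125236574016
```

Call:
drive_tool --moves '[{"claw": 1,"dx": 0.15,"dy": 0,"dz": 0,"yaw": 0}]'

```text
time_s: 7.85
ee_pos: [544.1, -40.0, 65.1]
ee_rot: [179.3, -2.4, 8.6]
force: [-8.1, -2.4, 9.2]
gripper_width: 25.3
```

```bash
python3 st.py
```

```text
t7.85 R 131.0 bearing 9.8 yaw 8.6 pos [544.1 -40.   65.1] F slab x -8.3 y -1.4 z 9.2 [0.2 1.3 0.2] 25.348241613686515
```

Call:
drive_tool --moves '[{"claw": 1,"dx": -0.15,"dy": 0.9,"dz": 0,"yaw": -0.9},{"claw": 1,"dx": -0.2,"dy": -0.9,"dz": 0,"yaw": 0.9},{"claw": 1,"dx": -0.2,"dy": -0.9,"dz": 0,"yaw": 0.9}]'

```text
time_s: 8.22
ee_pos: [539.2, -24.4, 65.4]
ee_rot: [179.7, -3.8, 0.4]
force: [9.2, -1.5, -6.8]
gripper_width: 25.0
```

```bash
python3 st.py
```

```text
t8.22 R 134.1 bearing 2.9 yaw 0.4 pos [539.2 -24.4  65.4] F slab x 8.9 y -2.6 z -6.8 [-0.3 -0.7  0.2] 25.02503090846334
```

Call:
drive_tool --moves '[{"claw": 1,"dx": -0.22,"dy": -0.8,"dz": 0,"yaw": 0.6},{"claw": 1,"dx": -0.22,"dy": 0.9,"dz": 0,"yaw": -0.8},{"claw": 1,"dx": -0.22,"dy": 0.9,"dz": 0,"yaw": -0.8}]'

```text
time_s: 8.6
ee_pos: [538.6, -42.1, 65.9]
ee_rot: [178.9, -5.3, 9.3]
force: [14.2, 7.0, -11.1]
gripper_width: 25.3
```

```bash
python3 st.py;python3 - <<'E'
from h import *
f=grab_frame("wrist"); cv2.imwrite("pics/w4.png",f["color"])
t=grab_frame("top"); cv2.imwrite("pics/t4.png",cv2.resize(t["color"][85:255,225:425],None,fx=3.5,fy=3.5,interpolation=cv2.INTER_CUBIC))
E
```

```text
t8.60 R 136.8 bearing 10.3 yaw 9.3 pos [538.6 -42.1  65.9] F slab x 14.9 y 5.2 z -11.1 [ 1.9 -1.3  0.1] 25.32546723026256
```

View pics/w4.png

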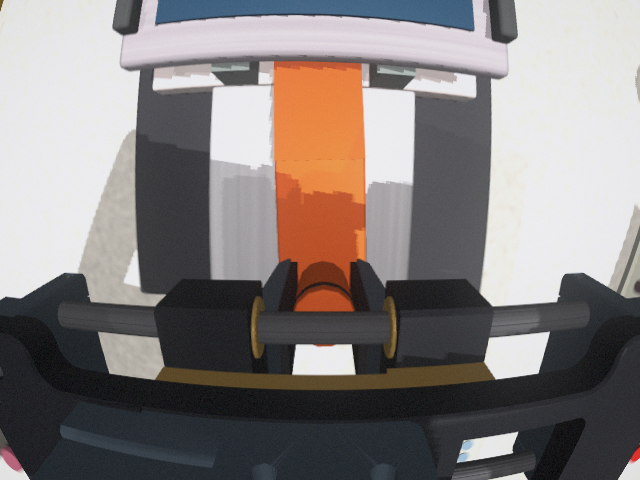

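View pics/t4.png

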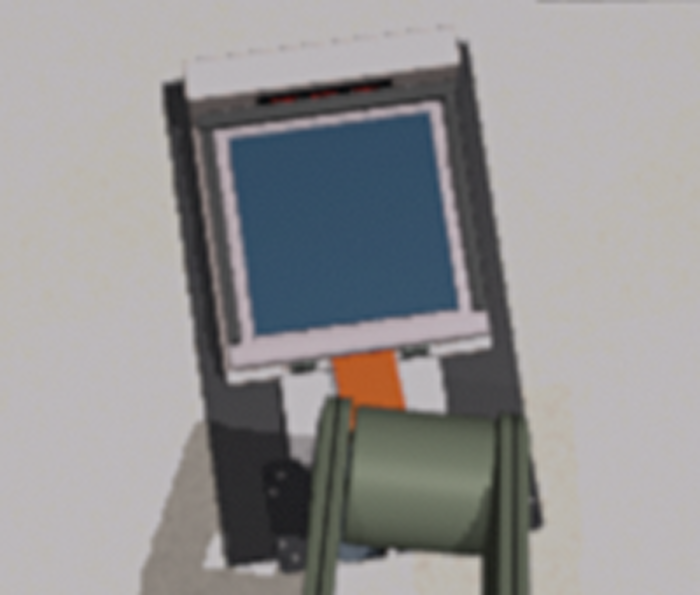

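Wedge follows the tool; the platform and shaker look unmoved in the top view. I'll quantify by comparing the white rear panel with the first picture.

```bash
cat > sh.py <<'E'
from h import *
t=grab_frame("top")["color"];a=cv2.imread("pics/top0.png")
h=np.radians(7)
for nm,(y0,y1,x0,x1) in {"panel":(88,128,262,372),"slabback":(100,200,350,378)}.items():
    A=cv2.cvtColor(a,cv2.COLOR_BGR2GRAY)[y0:y1,x0:x1].astype(np.float32);B=cv2.cvtColor(t,cv2.COLOR_BGR2GRAY)[y0:y1,x0:x1].astype(np.float32)
    s,r=cv2.phaseCorrelate(A,B);print(nm,"px shift",np.array(s).round(2),"conf %.2f"%r)
for im in (a,t):
    m=mask(im,(95,80,40),(115,255,200));m[:105]=0;m[192:]=0;m[:,:270]=0;m[:,372:]=0
    print("mat",cv2.minAreaRect(big(m)))
E
python3 sh.py
```

```text
panel px shift [ 0.1 -0. ] conf 0.99
slabback px shift [0.  0.1] conf 1.00
mat ((322.48297119140625, 148.3773651123047), (55.907779693603516, 57.58611297607422), 82.09283447265625)
mat ((322.4548034667969, 148.465576171875), (55.84376907348633, 57.557918548583984), 82.303955078125)
```

Call:
drive_tool --moves '[{"claw": 1,"dx": 0.2,"dy": 0,"dz": 0,"yaw": 0},{"claw": 1,"dx": 0.2,"dy": 0,"dz": 0,"yaw": 0},{"claw": 1,"dx": 0.2,"dy": 0,"dz": 0,"yaw": 0},{"claw": 1,"dx": 0.2,"dy": 0,"dz": 0,"yaw": 0}]'

```text
time_s: 9.25
ee_pos: [538.1, -43.2, 66.0]
ee_rot: [179.0, -3.2, 9.1]
force: [-11.1, -3.4, 7.9]
gripper_width: 25.4
```

```bash
python3 st.py
```

```text
t9.25 R 137.5 bearing 10.7 yaw 9.1 pos [538.1 -43.2  66. ] F slab x -11.4 y -2.0 z 7.9 [ 0.1  1.2 -0. ] 25.36747252358237
```

Call:
drive_tool --moves '[{"claw": 1,"dx": 0.22,"dy": 0,"dz": 0,"yaw": 0},{"claw": 1,"dx": 0.22,"dy": 0,"dz": 0,"yaw": 0},{"claw": 1,"dx": 0.22,"dy": 0,"dz": 0,"yaw": 0},{"claw": 1,"dx": 0.22,"dy": 0,"dz": 0,"yaw": 0},{"claw": 1,"dx": 0.22,"dy": 0,"dz": 0,"yaw": 0}]'

```text
time_s: 9.88
ee_pos: [537.7, -43.3, 65.9]
ee_rot: [179.1, -0.5, 9.0]
force: [-11.0, -3.4, 7.8]
gripper_width: 24.8
```

Call:
drive_tool --moves '[{"claw": 1,"dx": -0.15,"dy": 0.9,"dz": 0,"yaw": -0.8},{"claw": 1,"dx": -0.22,"dy": -0.9,"dz": 0,"yaw": 0.8},{"claw": 1,"dx": -0.22,"dy": -0.9,"dz": 0,"yaw": 0.8}]'

```text
time_s: 10.25
ee_pos: [532.6, -27.1, 66.2]
ee_rot: [179.3, -2.1, 1.7]
force: [11.1, 1.0, -11.0]
gripper_width: 25.2
```

```bash
python3 st.py
```

```text
t10.25 R 140.9 bearing 3.9 yaw 1.7 pos [532.6 -27.1  66.2] F slab x 11.2 y -0.4 z -11.0 [ 0.4 -1.   0.5] 25.232706915652408
```

Works well. Continuing at this rhythm: swing, swing, then push to level the tool.

Call:
drive_tool --moves '[{"claw": 1,"dx": -0.22,"dy": -0.9,"dz": 0,"yaw": 0.7},{"claw": 1,"dx": -0.22,"dy": 0.9,"dz": 0,"yaw": -0.8},{"claw": 1,"dx": -0.22,"dy": 0.9,"dz": 0,"yaw": -0.8}]'

```text
time_s: 10.62
ee_pos: [531.6, -42.4, 66.2]
ee_rot: [178.8, -3.6, 9.7]
force: [13.2, 6.2, -11.4]
gripper_width: 25.5
```

```bash
python3 st.py
```

```text
t10.62 R 143.8 bearing 9.9 yaw 9.7 pos [531.6 -42.4  66.2] F slab x 13.8 y 4.6 z -11.4 [ 1.6 -1.4  0.1] 25.49510622186447
```

Call:
drive_tool --moves '[{"claw": 1,"dx": -0.2,"dy": 0.8,"dz": 0,"yaw": -0.7},{"claw": 1,"dx": -0.22,"dy": -0.9,"dz": 0,"yaw": 0.8},{"claw": 1,"dx": -0.22,"dy": -0.9,"dz": 0,"yaw": 0.8}]'

```text
time_s: 11.0
ee_pos: [526.4, -25.4, 65.3]
ee_rot: [179.4, -5.1, 1.4]
force: [11.0, -1.3, -6.1]
gripper_width: 25.0
```

```bash
python3 st.py; python3 sh.py
```

```text
t11.00 R 147.0 bearing 3.0 yaw 1.4 pos [526.4 -25.4  65.3] F slab x 10.8 y -2.7 z -6.1 [-0.  -0.9  0.1] 24.968796327620822
panel px shift [-0.  0.] conf 1.01
slabback px shift [0.1 0. ] conf 1.01
mat ((322.48297119140625, 148.3773651123047), (55.907779693603516, 57.58611297607422), 82.09283447265625)
mat ((322.45538330078125, 148.50607299804688), (55.89183044433594, 57.513187408447266), 82.23483276367188)
```

Call:
drive_tool --moves '[{"claw": 1,"dx": 0.22,"dy": 0,"dz": 0,"yaw": 0},{"claw": 1,"dx": 0.22,"dy": 0,"dz": 0,"yaw": 0},{"claw": 1,"dx": 0.22,"dy": 0,"dz": 0,"yaw": 0},{"claw": 1,"dx": 0.22,"dy": 0,"dz": 0,"yaw": 0},{"claw": 1,"dx": 0.22,"dy": 0,"dz": 0,"yaw": 0}]'

```text
time_s: 11.68
ee_pos: [525.6, -24.3, 65.5]
ee_rot: [179.4, -2.3, 1.2]
force: [-11.7, 0.3, 9.5]
gripper_width: 24.9
```

Call:
drive_tool --moves '[{"claw": 1,"dx": 0.22,"dy": 0,"dz": 0,"yaw": 0},{"claw": 1,"dx": 0.22,"dy": 0,"dz": 0,"yaw": 0},{"claw": 1,"dx": 0.22,"dy": 0,"dz": 0,"yaw": 0},{"claw": 1,"dx": 0.22,"dy": 0,"dz": 0,"yaw": 0},{"claw": 1,"dx": 0.22,"dy": 0,"dz": 0,"yaw": 0}]'

```text
time_s: 12.3
ee_pos: [525.0, -24.2, 65.6]
ee_rot: [179.5, 0.3, 1.2]
force: [-11.5, -0.1, 7.8]
gripper_width: 25.2
```

```bash
python3 st.py; python3 sh.py
```

```text
t12.30 R 148.4 bearing 2.6 yaw 1.2 pos [525.  -24.2  65.6] F slab x -11.4 y 1.3 z 7.8 [ 0.2  1.2 -0. ] 25.22827543234749
panel px shift [-0.1  0. ] conf 1.03
slabback px shift [-0.   0.1] conf 0.95
mat ((322.48297119140625, 148.3773651123047), (55.907779693603516, 57.58611297607422), 82.09283447265625)
mat ((322.4752502441406, 148.51686096191406), (55.897335052490234, 57.53113555908203), 82.303955078125)
```

Call:
drive_tool --moves '[{"claw": 1,"dx": -0.2,"dy": -0.8,"dz": 0,"yaw": 0.65},{"claw": 1,"dx": -0.22,"dy": 0.9,"dz": 0,"yaw": -0.8},{"claw": 1,"dx": -0.22,"dy": 0.9,"dz": 0,"yaw": -0.8}]'

```text
time_s: 12.72
ee_pos: [525.6, -43.8, 67.5]
ee_rot: [179.3, -1.4, 9.5]
force: [14.7, 4.1, -13.4]
gripper_width: 25.2
```

```bash
python3 st.py
```

```text
t12.72 R 149.9 bearing 10.0 yaw 9.5 pos [525.6 -43.8  67.5] F slab x 15.1 y 2.3 z -13.4 [ 1.2 -1.5  0. ] 25.180866107593484
```

Call:
drive_tool --moves '[{"claw": 1,"dx": -0.2,"dy": 0.9,"dz": 0,"yaw": -0.75},{"claw": 1,"dx": -0.22,"dy": -0.9,"dz": 0,"yaw": 0.75},{"claw": 1,"dx": -0.22,"dy": -0.9,"dz": 0,"yaw": 0.75}]'

```text
time_s: 13.1
ee_pos: [520.3, -29.4, 66.1]
ee_rot: [179.5, -2.8, 2.7]
force: [10.4, -1.4, -8.7]
gripper_width: 25.4
```

```bash
python3 st.py; python3 sh.py
```

```text
t13.10 R 153.3 bearing 4.4 yaw 2.7 pos [520.3 -29.4  66.1] F slab x 10.1 y -2.7 z -8.7 [-0.  -1.1  0.1] 25.375916726104343
panel px shift [-0.1  0.1] conf 1.00
slabback px shift [0. 0.] conf 1.02
mat ((322.48297119140625, 148.3773651123047), (55.907779693603516, 57.58611297607422), 82.09283447265625)
mat ((322.4645080566406, 148.57302856445312), (55.8467903137207, 57.513187408447266), 82.23483276367188)
```

Call:
drive_tool --moves '[{"claw": 1,"dx": -0.2,"dy": -0.9,"dz": 0,"yaw": 0.75},{"claw": 1,"dx": -0.22,"dy": 0.9,"dz": 0,"yaw": -0.75},{"claw": 1,"dx": -0.22,"dy": 0.9,"dz": 0,"yaw": -0.75}]'

```text
time_s: 13.52
ee_pos: [520.0, -44.6, 66.3]
ee_rot: [179.0, -4.4, 9.2]
force: [14.3, 5.8, -11.2]
gripper_width: 25.1
```

```bash
python3 st.py; python3 sh.py
```

```text
t13.53 R 155.6 bearing 10.0 yaw 9.2 pos [520.  -44.6  66.3] F slab x 14.9 y 4.0 z -11.2 [ 1.4 -1.4  0.1] 25.139739080178227
panel px shift [-0.1  0.1] conf 1.00
slabback px shift [0.  0.1] conf 1.02
mat ((322.48297119140625, 148.3773651123047), (55.907779693603516, 57.58611297607422), 82.09283447265625)
mat ((322.4675598144531, 148.5953369140625), (55.89183044433594, 57.513187408447266), 82.23483276367188)
```

Call:
drive_tool --moves '[{"claw": 1,"dx": 0.22,"dy": 0,"dz": 0,"yaw": 0},{"claw": 1,"dx": 0.22,"dy": 0,"dz": 0,"yaw": 0},{"claw": 1,"dx": 0.22,"dy": 0,"dz": 0,"yaw": 0},{"claw": 1,"dx": 0.22,"dy": 0,"dz": 0,"yaw": 0},{"claw": 1,"dx": 0.22,"dy": 0,"dz": 0,"yaw": 0}]'

```text
time_s: 14.2
ee_pos: [519.2, -45.5, 65.6]
ee_rot: [179.2, -1.6, 9.3]
force: [-11.3, -3.8, 8.8]
gripper_width: 25.1
```

Call:
drive_tool --moves '[{"claw": 1,"dx": 0.22,"dy": 0,"dz": 0,"yaw": 0},{"claw": 1,"dx": 0.22,"dy": 0,"dz": 0,"yaw": 0},{"claw": 1,"dx": 0.22,"dy": 0,"dz": 0,"yaw": 0},{"claw": 1,"dx": 0.22,"dy": 0,"dz": 0,"yaw": 0},{"claw": 1,"dx": 0.22,"dy": 0,"dz": 0,"yaw": 0}]'

```text
time_s: 14.82
ee_pos: [518.8, -45.4, 66.2]
ee_rot: [179.3, 1.0, 9.3]
force: [-10.5, -2.6, 7.9]
gripper_width: 25.6
```

Call:
drive_tool --moves '[{"claw": 1,"dx": -0.2,"dy": 0.9,"dz": 0,"yaw": -0.75},{"claw": 1,"dx": -0.22,"dy": -0.9,"dz": 0,"yaw": 0.75},{"claw": 1,"dx": -0.22,"dy": -0.9,"dz": 0,"yaw": 0.75}]'

```text
time_s: 15.2
ee_pos: [514.8, -29.8, 67.6]
ee_rot: [179.3, -0.8, 2.5]
force: [11.9, 1.0, -10.5]
gripper_width: 25.5
```

```bash
python3 st.py; python3 sh.py
```

```text
t15.20 R 158.8 bearing 4.4 yaw 2.5 pos [514.8 -29.8  67.6] F slab x 12.0 y -0.5 z -10.5 [ 0.4 -1.   0.2] 25.518648137963766
panel px shift [-0.1  0.1] conf 0.98
slabback px shift [-0.  0.] conf 1.01
mat ((322.48297119140625, 148.3773651123047), (55.907779693603516, 57.58611297607422), 82.09283447265625)
mat ((322.4705810546875, 148.61764526367188), (55.84679412841797, 57.513187408447266), 82.23483276367188)
```

Call:
drive_tool --moves '[{"claw": 1,"dx": -0.2,"dy": -0.9,"dz": 0,"yaw": 0.75},{"claw": 1,"dx": -0.22,"dy": 0.9,"dz": 0,"yaw": -0.75},{"claw": 1,"dx": -0.22,"dy": 0.9,"dz": 0,"yaw": -0.75}]'

```text
time_s: 15.62
ee_pos: [514.5, -44.6, 68.0]
ee_rot: [179.0, -2.3, 9.0]
force: [13.8, 4.0, -10.8]
gripper_width: 25.3
```

```bash
python3 st.py; python3 sh.py
```

```text
t15.62 R 161.0 bearing 9.7 yaw 9.0 pos [514.5 -44.6  68. ] F slab x 14.2 y 2.3 z -10.8 [ 1.1 -1.5  0.1] 25.335268560098744
panel px shift [-0.1  0.1] conf 0.99
slabback px shift [-0.   0.1] conf 1.00
mat ((322.48297119140625, 148.3773651123047), (55.907779693603516, 57.58611297607422), 82.09283447265625)
mat ((322.4766845703125, 148.66229248046875), (55.7567138671875, 57.513187408447266), 82.23483276367188)
```

Call:
drive_tool --moves '[{"claw": 1,"dx": -0.2,"dy": 0.9,"dz": 0.03,"yaw": -0.7},{"claw": 1,"dx": -0.22,"dy": -0.9,"dz": 0.03,"yaw": 0.7},{"claw": 1,"dx": -0.22,"dy": -0.9,"dz": 0.03,"yaw": 0.7}]'

```text
time_s: 16.05
ee_pos: [509.8, -31.0, 65.5]
ee_rot: [179.2, -3.8, 2.8]
force: [10.0, -0.5, -9.3]
gripper_width: 25.0
```

```bash
python3 st.py; python3 sh.py
```

```text
t16.05 R 163.9 bearing 4.7 yaw 2.8 pos [509.8 -31.   65.5] F slab x 9.9 y -1.8 z -9.3 [ 0.1 -0.9  0. ] 24.985151637474335
panel px shift [-0.1  0.2] conf 0.99
slabback px shift [-0.   0.1] conf 1.00
mat ((322.48297119140625, 148.3773651123047), (55.907779693603516, 57.58611297607422), 82.09283447265625)
mat ((322.479736328125, 148.68460083007812), (55.801753997802734, 57.513187408447266), 82.23483276367188)
```

Call:
drive_tool --moves '[{"claw": 1,"dx": -0.2,"dy": -0.9,"dz": 0.03,"yaw": 0.7},{"claw": 1,"dx": -0.2,"dy": 0.9,"dz": 0.03,"yaw": -0.7},{"claw": 1,"dx": -0.2,"dy": 0.9,"dz": 0.03,"yaw": -0.7}]'

```text
time_s: 16.48
ee_pos: [509.4, -46.2, 64.4]
ee_rot: [178.7, -5.2, 8.8]
force: [13.0, 6.0, -8.9]
gripper_width: 25.2
```

```bash
python3 st.py; python3 sh.py
```

```text
t16.48 R 166.2 bearing 9.9 yaw 8.8 pos [509.4 -46.2  64.4] F slab x 13.7 y 4.3 z -8.9 [ 1.4 -1.1  0.2] 25.241135416102807
panel px shift [-0.   0.2] conf 1.00
slabback px shift [-0.   0.1] conf 0.99
mat ((322.48297119140625, 148.3773651123047), (55.907779693603516, 57.58611297607422), 82.09283447265625)
mat ((322.5340881347656, 148.75216674804688), (55.68306350708008, 57.47756576538086), 82.303955078125)
```

Call:
drive_tool --moves '[{"claw": 1,"dx": 0.22,"dy": 0,"dz": 0,"yaw": 0},{"claw": 1,"dx": 0.22,"dy": 0,"dz": 0,"yaw": 0},{"claw": 1,"dx": 0.22,"dy": 0,"dz": 0,"yaw": 0},{"claw": 1,"dx": 0.22,"dy": 0,"dz": 0,"yaw": 0},{"claw": 1,"dx": 0.22,"dy": 0,"dz": 0,"yaw": 0}]'

```text
time_s: 17.15
ee_pos: [508.8, -46.6, 64.4]
ee_rot: [178.8, -2.4, 9.0]
force: [-10.9, -1.8, 8.0]
gripper_width: 25.3
```

Call:
drive_tool --moves '[{"claw": 1,"dx": 0.22,"dy": 0,"dz": 0,"yaw": 0},{"claw": 1,"dx": 0.22,"dy": 0,"dz": 0,"yaw": 0},{"claw": 1,"dx": 0.22,"dy": 0,"dz": 0,"yaw": 0},{"claw": 1,"dx": 0.22,"dy": 0,"dz": 0,"yaw": 0},{"claw": 1,"dx": 0.22,"dy": 0,"dz": 0,"yaw": 0}]'

```text
time_s: 17.77
ee_pos: [508.0, -45.5, 64.3]
ee_rot: [179.0, 0.2, 9.0]
force: [-10.6, -3.1, 8.4]
gripper_width: 25.3
```

Call:
drive_tool --moves '[{"claw": 1,"dx": -0.2,"dy": 0.9,"dz": 0,"yaw": -0.7},{"claw": 1,"dx": -0.2,"dy": -0.9,"dz": 0,"yaw": 0.7},{"claw": 1,"dx": -0.2,"dy": -0.9,"dz": 0,"yaw": 0.7}]'

```text
time_s: 18.15
ee_pos: [504.7, -29.6, 66.0]
ee_rot: [179.0, -1.6, 2.7]
force: [10.2, 1.2, -8.5]
gripper_width: 24.9
```

```bash
python3 st.py; python3 sh.py
```

```text
t18.15 R 168.9 bearing 4.1 yaw 2.7 pos [504.7 -29.6  66. ] F slab x 10.3 y -0.1 z -8.5 [ 0.3 -0.8  0.1] 24.924310308229316
panel px shift [-0.1  0.2] conf 0.98
slabback px shift [-0.1  0.1] conf 1.02
mat ((322.48297119140625, 148.3773651123047), (55.907779693603516, 57.58611297607422), 82.09283447265625)
mat ((322.49188232421875, 148.77383422851562), (55.7116813659668, 57.513187408447266), 82.23483276367188)
```

Call:
drive_tool --moves '[{"claw": 1,"dx": -0.18,"dy": -0.9,"dz": 0.02,"yaw": 0.7},{"claw": 1,"dx": -0.18,"dy": 0.9,"dz": 0.02,"yaw": -0.7},{"claw": 1,"dx": -0.18,"dy": 0.9,"dz": 0.02,"yaw": -0.7}]'

```text
time_s: 18.58
ee_pos: [504.7, -44.7, 65.5]
ee_rot: [178.6, -2.9, 8.8]
force: [12.4, 3.7, -10.7]
gripper_width: 25.1
```

```bash
python3 st.py; python3 sh.py
```

```text
t18.57 R 170.7 bearing 9.1 yaw 8.8 pos [504.7 -44.7  65.5] F slab x 12.7 y 2.2 z -10.7 [ 0.8 -1.1  0.1] 25.073080940769927
panel px shift [-0.1  0.2] conf 1.01
slabback px shift [-0.   0.2] conf 1.01
mat ((322.48297119140625, 148.3773651123047), (55.907779693603516, 57.58611297607422), 82.09283447265625)
mat ((322.4756774902344, 148.82150268554688), (55.7116813659668, 57.288002014160156), 82.23483276367188)
```

Call:
drive_tool --moves '[{"claw": 1,"dx": -0.18,"dy": 0.8,"dz": 0.02,"yaw": -0.6},{"claw": 1,"dx": -0.18,"dy": -0.9,"dz": 0.02,"yaw": 0.7},{"claw": 1,"dx": -0.18,"dy": -0.9,"dz": 0.02,"yaw": 0.7}]'

```text
time_s: 19.0
ee_pos: [499.1, -30.1, 64.1]
ee_rot: [178.8, -4.1, 1.8]
force: [1.0, -3.4, 3.4]
gripper_width: 25.2
```

```bash
python3 st.py; python3 sh.py
```

```text
t19.00 R 174.6 bearing 4.1 yaw 1.8 pos [499.1 -30.1  64.1] F slab x 0.6 y -3.5 z 3.4 [-0.6  0.  -0.2] 25.215179482573777
panel px shift [-0.   0.4] conf 1.02
slabback px shift [0.1 0.3] conf 0.98
mat ((322.48297119140625, 148.3773651123047), (55.907779693603516, 57.58611297607422), 82.09283447265625)
mat ((322.4442138671875, 149.2576141357422), (55.57656478881836, 57.19792175292969), 82.23483276367188)
```

Call:
drive_tool --moves '[{"claw": 1,"dx": -0.18,"dy": -0.7,"dz": 0.0,"yaw": 0.55},{"claw": 1,"dx": -0.18,"dy": 0.9,"dz": 0.0,"yaw": -0.65},{"claw": 1,"dx": -0.18,"dy": 0.9,"dz": 0.0,"yaw": -0.65}]'

```text
time_s: 19.42
ee_pos: [487.3, -50.0, 64.1]
ee_rot: [178.3, -3.9, 8.8]
force: [0.6, 0.6, -1.8]
gripper_width: 25.6
```

```bash
python3 st.py; python3 sh.py;  python3 - <<'E'
from h import *
f=grab_frame("wrist"); cv2.imwrite("pics/w5.png",f["color"])
E
```

```text
t19.43 R 188.7 bearing 9.9 yaw 8.8 pos [487.3 -50.   64.1] F slab x 0.7 y 0.6 z -1.8 [0.  0.2 0. ] 25.631492270615052
panel px shift [-0.   0.4] conf 1.02
slabback px shift [0.1 0.3] conf 0.98
mat ((322.48297119140625, 148.3773651123047), (55.907779693603516, 57.58611297607422), 82.09283447265625)
mat ((322.4249572753906, 149.282958984375), (55.531532287597656, 57.24296569824219), 82.23483276367188)
```

View pics/w5.png

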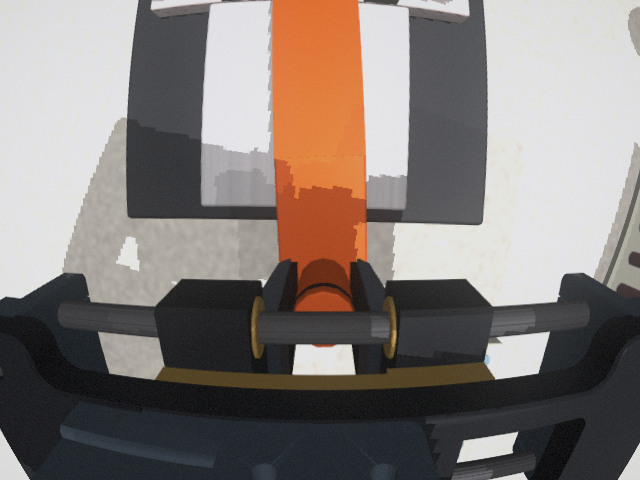

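Call:
drive_tool --moves '[{"claw": 1,"dx": -0.6,"dy": 0,"dz": -0.1,"yaw": 0},{"claw": 1,"dx": -0.8,"dy": 0,"dz": -0.15,"yaw": 0},{"claw": 1,"dx": -0.8,"dy": 0,"dz": -0.3,"yaw": 0.1}]'

```text
time_s: 19.9
ee_pos: [439.6, -56.5, 71.7]
ee_rot: [178.4, -3.8, 7.5]
force: [0.6, -0.2, -1.0]
gripper_width: 24.9
```

Call:
drive_tool --moves '[{"claw": 1,"dx": -0.4,"dy": 0,"dz": -0.7,"yaw": 0.1},{"claw": 1,"dx": -0.2,"dy": 0,"dz": -0.8,"yaw": 0.1},{"claw": 1,"dx": 0,"dy": 0,"dz": 0,"yaw": 0}]'

```text
time_s: 20.27
ee_pos: [422.9, -57.3, 103.8]
ee_rot: [178.6, -3.9, 5.6]
force: [0.1, 0.4, -1.6]
gripper_width: 25.3
```

```bash
python3 st.py; python3 sh.py;  python3 - <<'E'
from h import *
f=grab_frame("wrist"); cv2.imwrite("pics/w6.png",f["color"])
t=grab_frame("scene"); cv2.imwrite("pics/s6.png",cv2.resize(t["color"][130:420,180:520],None,fx=2.3,fy=2.05))
E
```

```text
t20.27 R 253.4 bearing 9.0 yaw 5.6 pos [422.9 -57.3 103.8] F slab x 0.2 y 0.3 z -1.6 [ 0.   0.2 -0. ] 25.321428466608683
panel px shift [-0.1  0.4] conf 1.03
slabback px shift [0.  0.3] conf 0.98
mat ((322.48297119140625, 148.3773651123047), (55.907779693603516, 57.58611297607422), 82.09283447265625)
mat ((322.4249572753906, 149.282958984375), (55.531532287597656, 57.24296569824219), 82.23483276367188)
```

View pics/w6.png

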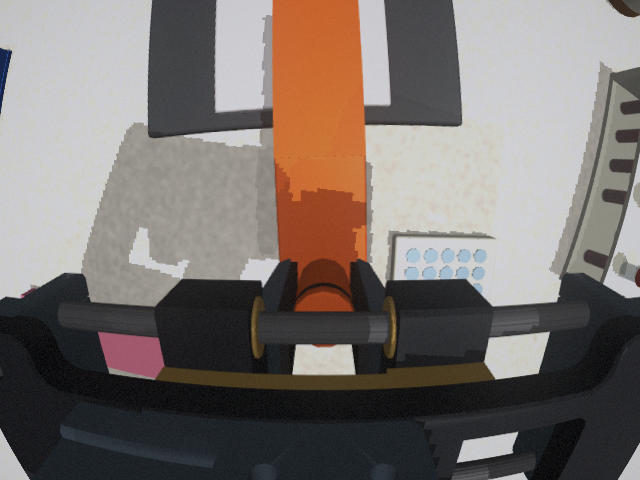

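View pics/s6.png

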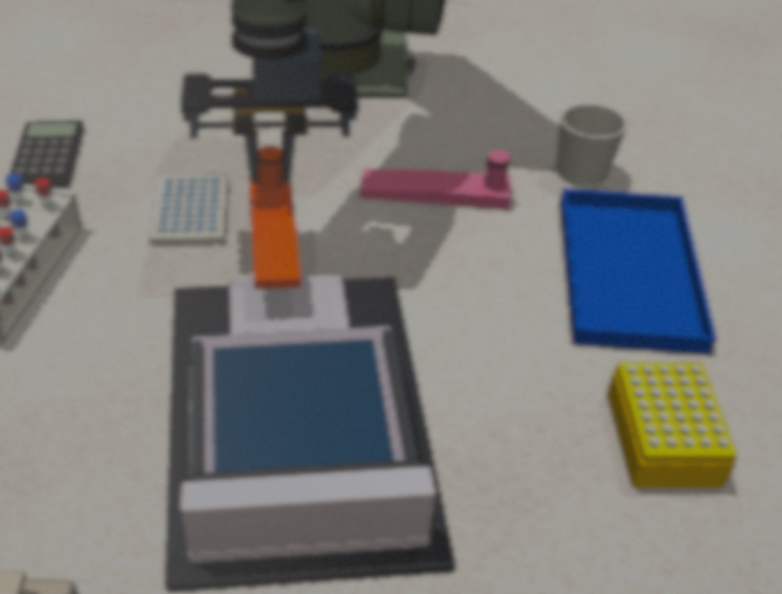

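Call:
drive_tool --moves '[{"claw": 1,"dx": 0,"dy": -0.4,"dz": -0.8,"yaw": 0.2},{"claw": 1,"dx": 0,"dy": -0.8,"dz": -0.6,"yaw": 0.3},{"claw": 1,"dx": -0.1,"dy": -1,"dz": -0.3,"yaw": 0.3},{"claw": 1,"dx": -0.1,"dy": -1,"dz": 0,"yaw": 0.3},{"claw": 1,"dx": 0,"dy": -1,"dz": 0,"yaw": 0}]'

```text
time_s: 21.05
ee_pos: [415.4, 29.0, 132.5]
ee_rot: [179.3, -3.6, -4.4]
force: [0.8, 0.5, -1.9]
gripper_width: 25.2
```

Call:
drive_tool --moves '[{"claw": 1,"dx": 0,"dy": -1,"dz": 0,"yaw": 0},{"claw": 1,"dx": 0,"dy": -1,"dz": 0,"yaw": 0},{"claw": 1,"dx": 0,"dy": -1,"dz": 0,"yaw": 0},{"claw": 1,"dx": 0,"dy": -1,"dz": 0,"yaw": 0},{"claw": 1,"dx": 0,"dy": -1,"dz": 0,"yaw": 0}]'

```text
time_s: 21.68
ee_pos: [422.6, 132.6, 127.9]
ee_rot: [179.2, -3.2, -4.4]
force: [0.3, -0.3, -2.4]
gripper_width: 25.3
```

Call:
drive_tool --moves '[{"claw": 1,"dx": 0,"dy": -1,"dz": 0,"yaw": 0},{"claw": 1,"dx": 0,"dy": -1,"dz": 0,"yaw": 0},{"claw": 1,"dx": 0,"dy": -1,"dz": 0,"yaw": 0},{"claw": 1,"dx": 0,"dy": -1,"dz": 0,"yaw": 0},{"claw": 1,"dx": 0,"dy": -1,"dz": 0,"yaw": 0}]'

```text
time_s: 22.3
ee_pos: [429.6, 236.3, 122.5]
ee_rot: [179.1, -2.9, -4.3]
force: [1.0, 0.1, -3.0]
gripper_width: 25.2
```

Call:
drive_tool --moves '[{"claw": 1,"dx": -0.4,"dy": -1,"dz": 0,"yaw": 0},{"claw": 1,"dx": -0.4,"dy": -1,"dz": 0,"yaw": 0},{"claw": 1,"dx": -0.4,"dy": -1,"dz": 0,"yaw": 0},{"claw": 1,"dx": -0.4,"dy": -1,"dz": 0,"yaw": 0},{"claw": 1,"dx": -0.3,"dy": -0.9,"dz": 0,"yaw": 0}]'

```text
time_s: 22.92
ee_pos: [398.0, 341.0, 114.5]
ee_rot: [178.9, -2.6, -4.3]
force: [0.1, 0.1, -2.2]
gripper_width: 25.3
```

Call:
drive_tool --moves '[{"claw": 1,"dx": 0,"dy": 0,"dz": 0,"yaw": 0},{"claw": 1,"dx": 0,"dy": 0,"dz": 0,"yaw": 0}]'

```text
time_s: 23.18
ee_pos: [397.7, 341.6, 113.5]
ee_rot: [178.8, -2.5, -4.2]
force: [0.0, -0.4, -2.4]
gripper_width: 24.6
```

```bash
python3 st.py;  python3 - <<'E'
from h import *
f=grab_frame("wrist"); cv2.imwrite("pics/w7.png",f["color"])
t=grab_frame("scene"); cv2.imwrite("pics/s7.png",cv2.resize(t["color"][130:350,320:580],None,fx=2.7,fy=2.7))
t=grab_frame("top"); cv2.imwrite("pics/t7.png",t["color"])
E
```

```text
t23.18 R 452.6 bearing -52.5 yaw -4.2 pos [397.7 341.6 113.5] F slab x -0.0 y -0.4 z -2.4 [0.1 0.2 0.1] 24.565956664350388
```

View pics/w7.png

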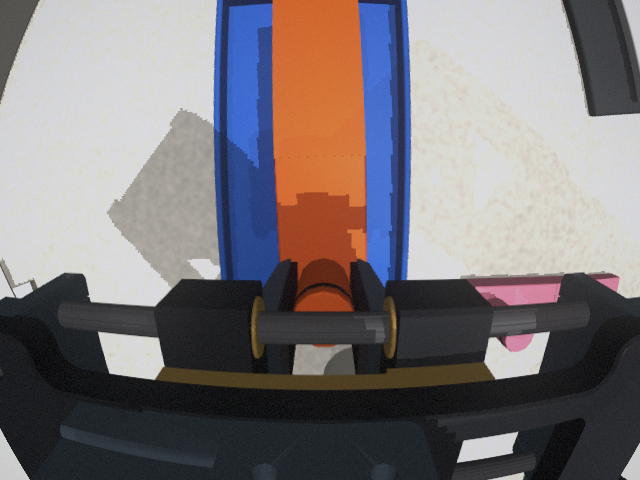

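View pics/s7.png

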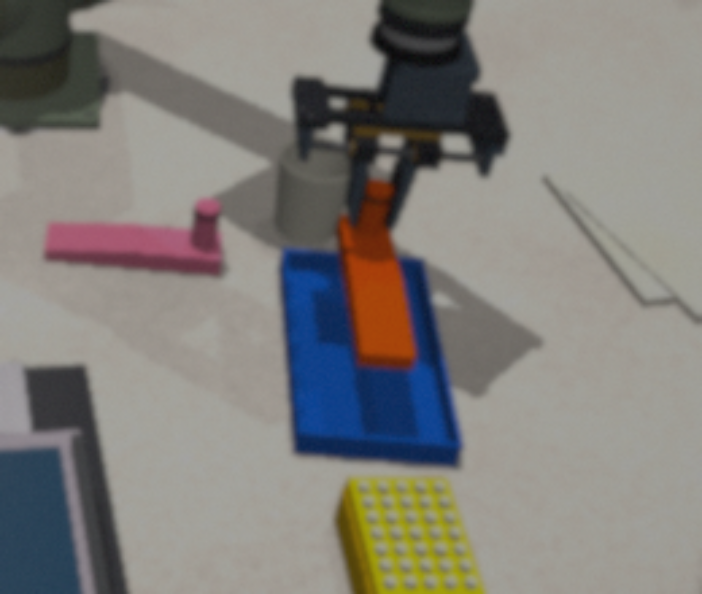

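Call:
drive_tool --moves '[{"claw": 1,"dx": 0,"dy": 0,"dz": 0.6,"yaw": 0},{"claw": 1,"dx": 0,"dy": 0,"dz": 0.7,"yaw": 0},{"claw": 1,"dx": 0,"dy": 0,"dz": 0.6,"yaw": 0},{"claw": 1,"dx": 0,"dy": 0,"dz": 0.4,"yaw": 0},{"claw": 1,"dx": 0,"dy": 0,"dz": 0.2,"yaw": 0}]'

```text
time_s: 23.95
ee_pos: [400.3, 338.7, 60.0]
ee_rot: [178.8, -2.5, -4.4]
force: [-0.3, 0.0, -1.9]
gripper_width: 24.9
```

Call:
drive_tool --moves '[{"claw": 1,"dx": 0,"dy": 0,"dz": 0.4,"yaw": 0},{"claw": 1,"dx": 0,"dy": 0,"dz": 0.3,"yaw": 0},{"claw": 1,"dx": 0,"dy": 0,"dz": 0.1,"yaw": 0}]'

```text
time_s: 24.32
ee_pos: [401.2, 338.6, 43.0]
ee_rot: [178.8, -2.5, -4.4]
force: [0.0, 0.3, -1.7]
gripper_width: 25.6
```

Call:
drive_tool --moves '[{"claw": 1,"dx": 0,"dy": 0,"dz": 0.15,"yaw": 0},{"claw": 1,"dx": 0,"dy": 0,"dz": 0.1,"yaw": 0}]'

```text
time_s: 24.58
ee_pos: [401.5, 338.6, 39.6]
ee_rot: [178.8, -2.6, -4.4]
force: [-7.2, -4.2, 21.7]
gripper_width: 25.1
```

Call:
drive_tool --moves '[{"claw": 1,"dx": 0,"dy": 0,"dz": -0.02,"yaw": 0}]' --grip_force 10

```text
time_s: 24.7
ee_pos: [401.7, 338.8, 40.6]
ee_rot: [178.9, -2.6, -4.4]
force: [-0.6, -0.8, -2.2]
gripper_width: 25.7
```

Call:
drive_tool --moves '[{"claw": 0.2,"dx": 0,"dy": 0,"dz": 0,"yaw": 0},{"claw": 0.2,"dx": 0,"dy": 0,"dz": 0,"yaw": 0},{"claw": 0,"dx": 0,"dy": 0,"dz": 0,"yaw": 0}]'

```text
time_s: 25.08
ee_pos: [402.6, 339.5, 41.2]
ee_rot: [179.0, -2.7, -4.4]
force: [0.5, 0.2, 0.7]
gripper_width: 43.6
```

```bash
python3 st.py;  python3 - <<'E'
from h import *
f=grab_frame("wrist"); cv2.imwrite("pics/w8.png",f["color"])
t=grab_frame("scene"); cv2.imwrite("pics/s8.png",cv2.resize(t["color"][130:350,320:580],None,fx=2.7,fy=2.7))
E
```

```text
t25.07 R 448.0 bearing -52.8 yaw -4.4 pos [402.6 339.5  41.2] F slab x 0.5 y 0.1 z 0.7 [0.  0.  0.1] 43.6182850881428
```

View pics/w8.png

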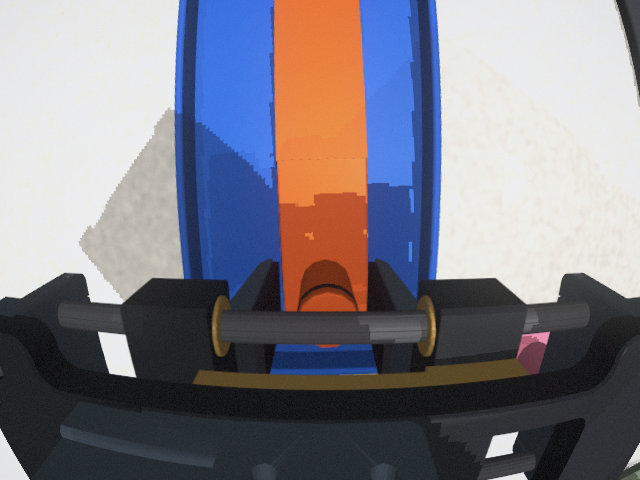

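View pics/s8.png

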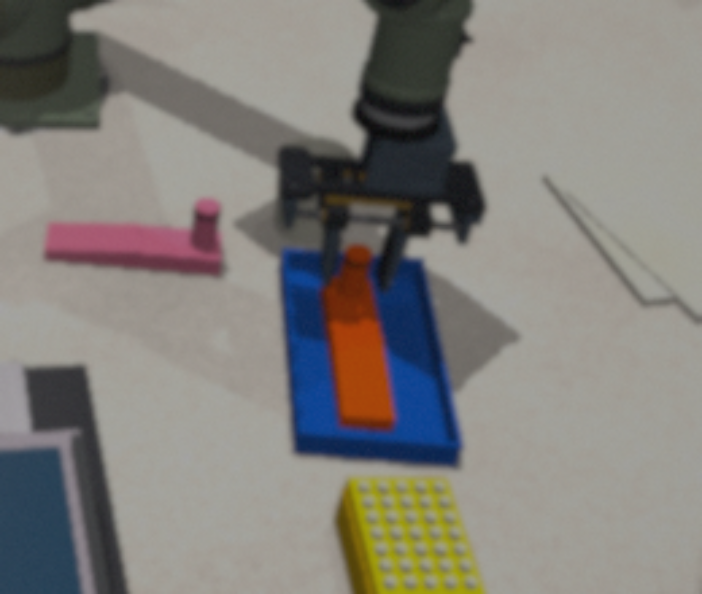

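The wedge lies flat in the tray with the post up and the fingers clear of it. Retreating upward.

Call:
drive_tool --moves '[{"claw": -0.2,"dx": 0,"dy": 0,"dz": -0.3,"yaw": 0},{"claw": -0.2,"dx": -0.05,"dy": 0,"dz": -0.8,"yaw": 0},{"claw": -0.2,"dx": 0,"dy": 0,"dz": -1,"yaw": 0},{"claw": -0.2,"dx": 0,"dy": 0,"dz": -1,"yaw": 0},{"claw": -0.2,"dx": 0,"dy": 0,"dz": -1,"yaw": 0}]'

```text
time_s: 25.8
ee_pos: [396.9, 340.7, 125.0]
ee_rot: [178.8, -2.6, -4.4]
force: [0.4, 0.8, 0.6]
gripper_width: 54.9
```

Call:
drive_tool --moves '[{"claw": -0.2,"dx": -0.5,"dy": 0,"dz": -1,"yaw": 0},{"claw": -0.2,"dx": -0.7,"dy": 0,"dz": -1,"yaw": 0},{"claw": -0.2,"dx": 0,"dy": 0,"dz": 0,"yaw": 0},{"claw": -0.2,"dx": 0,"dy": 0,"dz": 0,"yaw": 0}]'

```text
time_s: 26.3
ee_pos: [371.7, 344.1, 167.3]
ee_rot: [179.0, -2.8, -4.4]
force: [0.4, -0.1, -0.1]
gripper_width: 54.6
```

```bash
python3 st.py;python3 sh.py;  python3 - <<'E'
from h import *
t=grab_frame("scene"); cv2.imwrite("pics/s9.png",t["color"])
p=grab_frame("top"); cv2.imwrite("pics/t9.png",p["color"])
f=grab_frame("wrist"); cv2.imwrite("pics/w9.png",f["color"])
# platform front corners sink check
a=cv2.imread("pics/scene0.png")
cv2.imwrite("pics/cmp.png",np.hstack([cv2.resize(x[250:420,240:390],None,fx=2.6,fy=2.6) for x in(a,t["color"])]))
E
```

```text
t26.30 R 470.8 bearing -50.2 yaw -4.4 pos [371.7 344.1 167.3] F slab x 0.4 y -0.2 z -0.1 [0.  0.1 0. ] 54.57083218306743
panel px shift [-0.   0.4] conf 1.03
slabback px shift [-0.   0.3] conf 0.97
mat ((322.48297119140625, 148.3773651123047), (55.907779693603516, 57.58611297607422), 82.09283447265625)
mat ((322.4442138671875, 149.2576141357422), (55.57656478881836, 57.19792175292969), 82.23483276367188)
```

View pics/s9.png

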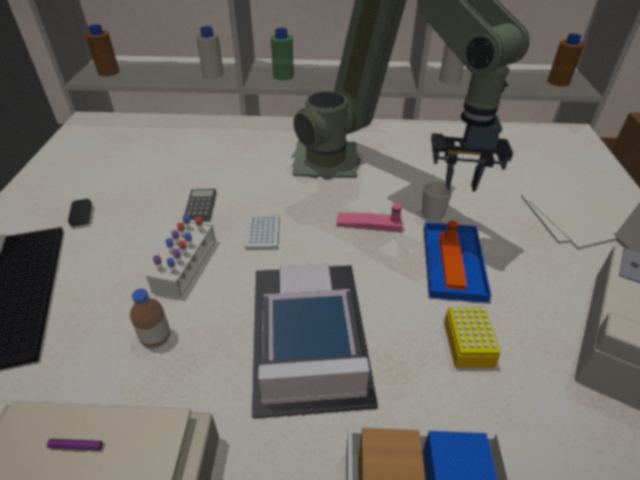

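View pics/t9.png

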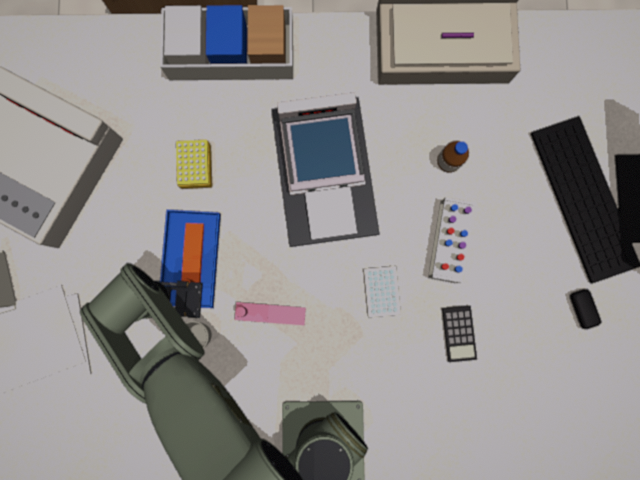

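View pics/w9.png

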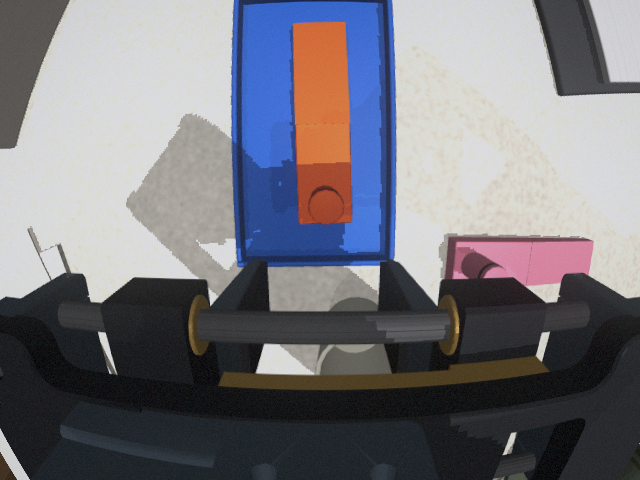

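View pics/cmp.png

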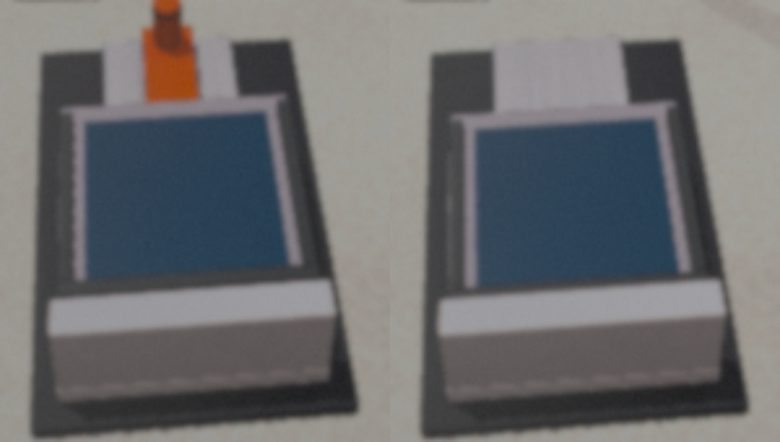

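Run:
```python
from h import *
f=grab_frame("wrist")
e=(fish(f,299,223,27)+fish(f,351,223,27))/2;t=(fish(f,293,24,19)+fish(f,346,24,19))/2
print("mid",(e+t)/2,"len",np.linalg.norm((e-t)[:2]))
print("post top",fish(f,326,204,77), "end->", e)
print("tray",np.mean([fish(f,235,0,28),fish(f,393,0,28)],0),np.mean([fish(f,238,263,28),fish(f,394,263,28)],0))
print("off tray centre",np.linalg.norm(((e+t)/2)[:2]-[468.6,339.9]))
# bystander shift: compare top0
a=cv2.imread("pics/top0.png");b=grab_frame("top")["color"]
for n,(y0,y1,x0,x1) in dict(tip=(130,195,168,220),bottle=(135,178,432,475),rack=(190,290,425,478),plate=(258,325,358,408)).items():
    g=[cv2.cvtColor(i,cv2.COLOR_BGR2GRAY)[y0:y1,x0:x1].astype(np.float32) for i in(a,b)]
    print(n,cv2.phaseCorrelate(*g))
```

```text
mid [470.7 334.7  23. ] len 177.47472458604233
post top [404.  338.1  77. ] end-> [382.1 339.3  27. ]
tray [583.1 333.3  28. ] [347.4 350.   28. ]
off tray centre 5.569583590001717
tip ((-0.00582855631627055, 0.002019812456666159), 0.9885319495887913)
bottle ((0.46258145919242466, 0.5457538303034397), 0.9901693377082731)
rack ((-0.005570496119940316, -0.05109025104115972), 0.9804028754764132)
plate ((0.2120496959652911, 0.07992677739105858), 0.48258183585272896)
```

```bash
python3 -c "
from workcell import job
print(job.job_done())"
```

```text
the job is handed in; nothing more can be done
None
```

The wedge is out and lying flat in the blue tray, post up; I handed the job in at about 26 s. I swung the post side to side while pulling gently (measured pull up to about 15 N), then lifted the wedge clear and lowered it into the tray.

Last checks before hand-in:
- **Wedge:** its middle measures about 6 mm from the tray's centre, length read as 177 mm against the given 180. It touched down gently; the wrist read about 22 N pressing on the tray floor at contact. Before/after pictures show it upright and at rest.
- **Platform:** the pull force dropped away when the wedge came free. The before/after pictures show the platform visibly sunk, but I did not measure the sink in millimetres.
- **Shaker:** rear panel shifted about 0.4 pixel in the top view, roughly 1 mm against the 10 mm limit. The platform mat shifted 0.9 pixel, which I put down mostly to the platform sinking.
- **Bystanders:** tip box and rack show no shift, and the bottle under 1 pixel (about 2 mm). The well plate read 0.2 pixel but with a poor match, probably because the arm's shadow was on it in the first picture. The beaker (half hidden by the arm) and calculator were only checked by eye and look unmoved.
- **Robot:** the force reading was near zero with the gripper about 170 mm up and clear of everything.

One quirk: each pull tilted the tool by a degree or more, which the moves cannot command directly. I levelled it between swings with steady pushes on the jammed wedge, measured up to about 14 N. These did not move the wedge back in.

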